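Wind the bench screw jack level with the wooden rest

TASK

Fit the crank with the slotted hub onto the upright shaft of the grey bench jack and, holding the crank by its wooden grip, wind clockwise (seen from above) until the jack's dark square lift pad is level with the top of the pale wooden rest block beside it, so that a long board will lie level across the two. Do not turn the shaft or push the pad with the gripper itself. Leave the crank sitting fully down on the shaft and let go.

Things in the scene. Friction and masses are not known exactly. Their poses are not given: they have to be found in the camera images.
- crank: Steel crank lying flat (sizes in mm). Origin: underside, hub centre; z up. Hub 64 x 44 x 20 high, through slot 38 (x) by 18 (y). Bar 26 wide, 10 thick, along +x. Upright wooden grip, 26 dia, axis at x = 75, z = 12 to 72; spins on its pin with light drag: carried, the bar turns with the gripper; winding, the gripper keeps its direction and circles at 75 radius. 0.18 kg. Look-alike: round hub.
- jack_shaft: Upright shaft on the grey gearbox (mm). Origin: on its axis, on the round shoulder (76 dia) 130 above the bench where the hub sits; z up. Flat tang on it: 30 (x) by 10 (y), 25 high, rounded top. The crank's slot fits over it with 4 play each side, bar along +x or -x within 15 deg; lost motion up to 33 deg. Clockwise from above lifts 30 per turn (60 range), takes 2 N, stays where left.
- lift_pad: The dark wooden square lift pad of the jack, 90 x 90 x 18 mm, on a steel column whose axis is 140 mm from the shaft axis. Origin: centre of its top face. It only moves up and down; top 70 to 80 mm above the bench at the start.
- rest: Fixed pale wooden rest block, 90 x 90 mm, standing beside the lift pad. Origin: centre of its top face, 110 to 124 mm above the bench: the height the lift pad must reach.
Things that resemble listed ones, but are neither listed nor needed, are in the scene too. Leave any green or red look-alike of the crank alone.

How it is judged:
On the way:
1. the crank is fitted on the shaft while the lift pad is still low (more than 18 mm below the rest) (horizontal distance between crank and jack_shaft below 0.012 m and z of crank in the frame of jack_shaft below 0.01 m and z of lift_pad in the frame of rest below -0.018 m), for 0.2 s.
At the end, for the whole second after the job is handed in: The top of the lift pad is within 8 mm of the height of the top of the rest, and at rest; the crank sits fully down on the shaft (hub centre within 12 mm of the shaft axis, underside within 8 mm of the shoulder, upright within 8 degrees), still (z of lift_pad in the frame of rest between -0.008 and 0.008 m and horizontal distance between crank and jack_shaft below 0.012 m and z of crank in the frame of jack_shaft below 0.008 m and angle between crank's own z axis and vertical below 0.15 rad and linear speed of crank below 0.02 m/s and linear speed of lift_pad below 0.01 m/s); the robot touches nothing.
It fails at once if the gripper or arm pushes on the shaft or the lift pad itself (over 4 N) (contact force between any of the fingers, the arm and jack_shaft above 4 N or contact force between any of the fingers, the arm and lift_pad above 4 N).
It also fails if it takes over 72 s, if anything falls off the work surface, if the arm or the gripper's body presses on something with over 40 N, if the wrist force passes 120 N, or if a joint passes its speed limit or range.

ROBOT

A 6-joint arm with a two-finger parallel gripper is mounted at the origin on the work surface. World frame = base frame: x ahead of the robot, y to its left, z up, the work surface at z = 0. Lengths are in m, angles in rad, forces in N, time in s.
With the tool pointing down it reaches from about 0.35 to 0.975 m from the base axis. Payload 4.9 kg.
Tool frame: the origin (TCP) lies on the centre line of the jaws, within the pads' length; the fingertips stand ctrl.tcp_to_tips ahead of it and the grasp point (between the pads) lies 3 mm ahead of it (ctrl.tcp_to_tips is the distance from the TCP to the fingertips, in m); z points along the fingers, y is the direction in which the jaws open and shut (so a half turn about z gives the same grasp; the last joint's range is limited). The gripper opens to 85 mm and grips with 20 to 120 N. Pads are 22 mm wide; open, the fingers measure 114 mm over their backs; the gripper's body (76 mm by 85 mm) begins 54 mm behind the grasp point. The pads swing forward as they close: fully open they stand 13 mm farther back than shut.
Start: joints at [-1.322, 0.053, 1.613, -0, 1.476, -0.119], TCP at [0.225, -0.583, 0.253] pointing down, gripper open.
Joint ranges: [-3.01, 3.01], [-1.01, 2.22], [0.06, 2.58], [-1.02, 4.17], [0.09, 2.62], [-3.14, 3.14]. Speed limits (rad/s): [2.57, 2.57, 3.14, 3.14, 3.14, 3.14].

INTERFACE

Orientations are given as a rotation vector (axis times angle).
In Python, from station import ctrl, vision gives the robot as it stands.
- The arm moves only by the tool jog_arm, never from a script. Its argument "deltas" is a list of rows, each a list of 7 numbers: the turn, a rotation vector about the tool's x, y, z in rad, then the shift along the tool's x, y, z in cm, then the opening, from 0 (shut) to 1 (fully open). A call has 1 to 12 rows; each row shifts and turns the commanded pose from where the row before left it, along the tool's axes as they then stand; what a row does not reach is not made up. A row lasts 1/12 s, in which the tool goes at most 41.7 mm and 7.16 degrees, less where a joint would pass 70% of its speed; a pose out of reach is approached as far as the arm can. A call with a gripper value outside its range is refused whole. The fingers move at their own pace and stop on an object; "grip_force" is the grip in N (left out, the last holds). Time passes only in rows, so rows that do not move let the fingers close. It gives the time, the measured TCP pose, the force and the opening at its end, in the units of the state.
- ctrl.get_obs(): the state, without advancing time (a new reading comes with each control period).
- vision.get_image(name): name is "scene" or "top" or "wrist"; returns (picture, depth): 384x512x3 uint8, red, green, blue; 384x512 float32, m along the optical axis (not along the pixel's ray), 0 where there is no reading.
- vision.calibration(name): a dict with "fx", "fy", "cx", "cy" (pixels), "rvec" (rotation vector, rad) and "tvec" (3), from world to camera coordinates, as OpenCV has them; the wrist camera has in their place "hand_eye" (4x4, takes a point from camera to tool coordinates, whose origin is the TCP and whose axes are the flange's). Camera axes: x right, y down, z forward; pixel columns grow to the right and rows downward; lengths in m; the calibration is good to about 2 mm. A picture is of the moment at which its call begins: read the wrist's pose just before it. calibration takes no time and is no camera call.
- ctrl.finish_job(): hands the job in, once; it reports no verdict.
The state is a dict: "t": time; "q": joint angles; "dq": joint speeds; "effort": joint torques, N m; "tool_pos": TCP position; "tool_rot": TCP orientation; "contact_force": force on the tool from outside, world axes, zero at the start; "wrist_torque": the same for the moment, N m; "opening": finger opening in m.
Only numpy, scipy, OpenCV 4.12 (cv2) and the standard library are available. Lean on these libraries where they do the work, as an engineer would, in place of code of your own. Each camera call takes 0.05 s, during which the arm holds its last target. There are 200 camera calls.

## Working session

There is one attempt and no reset: what is moved stays moved. The work goes in short steps, Python scripts to look and compute and a tool call to move; the robot and the scene stay as the last step left them, time stands still between calls to the robot, and variables do not carry over. Pictures are saved under pics/ and viewed, about 8 in all and at most 12, crops included, and the job is handed in when it is done.

Besides the shell and the picture viewer there is one more tool, called as name([rows], argument=value, ...), one row to a line, values as JSON. jog_arm: Moves the arm, as the interface text tells. Its arguments: {"type":"object","properties":{"deltas":{"type":"array"},"grip_force":{"type":"number"}},"required":["deltas"]}

```bash
mkdir -p pics; cat > h.py <<'E'
import numpy as np, cv2
from scipy.spatial.transform import Rotation as R
from station import ctrl, vision
def cam(name,obs=None):
    c=vision.calibration(name); K=np.array([[c['fx'],0,c['cx']],[0,c['fy'],c['cy']],[0,0,1]])
    if 'hand_eye' in c:
        T=np.eye(4); T[:3,:3]=R.from_rotvec(obs['tool_rot']).as_matrix(); T[:3,3]=obs['tool_pos']
        M=T@np.array(c['hand_eye'])
    else:
        W=np.eye(4); W[:3,:3]=R.from_rotvec(np.ravel(c['rvec'])).as_matrix(); W[:3,3]=np.ravel(c['tvec']); M=np.linalg.inv(W)
    return K,M
def grab(name):
    o=ctrl.get_obs(); im,d=vision.get_image(name); K,M=cam(name,o); return im,d,K,M
def ray(K,M,u,v,z):
    d=M[:3,:3]@np.linalg.inv(K)@np.array([u,v,1.]); return M[:3,3]+d*(z-M[2,3])/d[2]
def pts(d,K,M):
    v,u=np.mgrid[:d.shape[0],:d.shape[1]]
    P=np.stack([(u-K[0,2])/K[0,0]*d,(v-K[1,2])/K[1,1]*d,d],-1)
    return P@M[:3,:3].T+M[:3,3]
def save(n,im): cv2.imwrite(n,cv2.cvtColor(im,cv2.COLOR_RGB2BGR))
E
python3 - <<'E'
from h import *
for n in ('scene','top'):
    im,d,K,M=grab(n); save(f'pics/{n}.png',im); np.savez(f'{n}.npz',im=im,d=d,K=K,M=M)
    print(n,M[:3,3],K[0,0],(d>0).mean())
o=ctrl.get_obs(); print(o, ctrl.tcp_to_tips)
print(R.from_rotvec(o['tool_rot']).as_matrix().round(3))
E
```

```text
scene [ 0.86727087 -0.60714816  1.11379867] 382.83407171423477 0.9958445231119791
top [ 0.31542538 -0.00598678  1.46566393] 447.1001894474588 0.9961954752604166
{'t': 0.1, 'q': array([-1.32199151e+00,  5.33268471e-02,  1.61418188e+00,  2.46162509e-05,
        1.47603255e+00, -1.18999253e-01]), 'dq': array([ 0.00027759, -0.0017535 , -0.00441146, -0.0019997 , -0.00063229,
       -0.00108133]), 'effort': array([-9.80751292e-05, -3.94906819e+01, -3.71362817e+01, -1.10682315e-04,
        3.93336915e-03,  4.97916332e-06]), 'tool_pos': array([ 0.2246023 , -0.58266954,  0.25214857]), 'tool_rot': array([-3.08670532e+00, -5.74134722e-01,  1.60012097e-04]), 'contact_force': array([-0.38554994, -0.25759991,  0.10446476]), 'wrist_torque': array([-0.00381609, -0.04549833, -0.0221363 ]), 'opening': 0.08553403128343649} 0.022
[[ 0.933  0.36  -0.   ]
 [ 0.36  -0.933  0.002]
 [ 0.    -0.002 -1.   ]]
```

View pics/top.png

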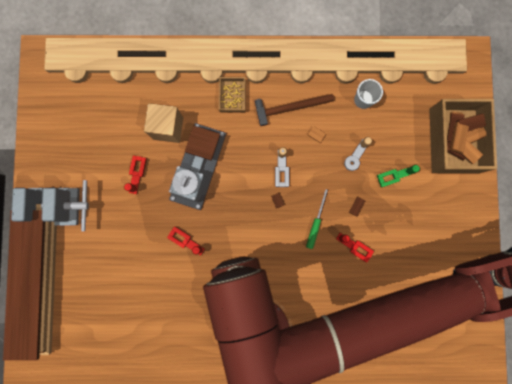

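View pics/scene.png

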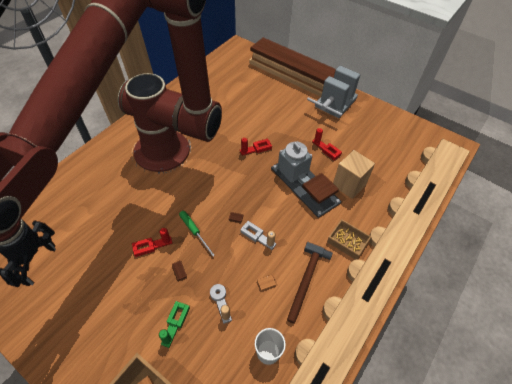

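Candidates in the top view are the steel slotted crank (282,172), the steel round-hub look-alike (358,155), reds (136,172), (185,240) and (357,247), and green (398,176). I choose (282,172), whose hub is a rectangular frame. Next: a close crop and measurements of the crank, shaft, pad and rest.

```bash
python3 - <<'E'
from h import *
z=np.load('top.npz'); im,d,K,M=[z[k] for k in('im','d','K','M')]
P=pts(d,K,M)
c=np.hstack([cv2.resize(im[140:195,262:302],None,fx=9,fy=9,interpolation=2),cv2.resize(im[95:215,135:235],None,fx=4.125,fy=4.125,interpolation=2)])
save('pics/crop.png',c); print(c.shape)
hsv=cv2.cvtColor(im,cv2.COLOR_RGB2HSV)
# crank: hub/bar grey
sub=(slice(140,200),slice(265,300))
m=((hsv[...,1]<60)&(hsv[...,2]>110)); mm=np.zeros_like(m); mm[sub]=m[sub]
cs,_=cv2.findContours(mm.astype('u1'),cv2.RETR_EXTERNAL,cv2.CHAIN_APPROX_NONE)
cs=max(cs,key=cv2.contourArea); r=cv2.minAreaRect(cs); print('grey crank rect',r,cv2.boxPoints(r))
for zz in (.02,.01): print([ray(K,M,*p,zz).round(4) for p in cv2.boxPoints(r)])
for n,s,lo,hi in (('grip',sub,.04,.09),('shaft/shoulder',(slice(150,215),slice(160,235)),.12,.14),('tang',(slice(150,215),slice(160,235)),.142,.17),('pad',(slice(120,170),slice(175,230)),.06,.09),('rest',(slice(95,145),slice(135,190)),.10,.135)):
    Q=np.zeros(d.shape,bool); Q[s]=True; Q&=(P[...,2]>lo)&(P[...,2]<hi)&(d>0)
    v,u=np.nonzero(Q); q=P[Q]
    if len(q): print(n,len(q),'px',u.mean(),v.mean(),'xyz med',np.median(q,0).round(4),'mid',((q.min(0)+q.max(0))/2).round(4),'size',np.ptp(q,axis=0).round(4), cv2.minAreaRect(q[:,:2].astype('f4')))
E
```

```text
(495, 772, 3)
grey crank rect ((281.5, 171.0), (13.0, 30.0), 0.0) [[275. 186.]
 [275. 156.]
 [288. 156.]
 [288. 186.]]
[array([ 0.4627, -0.0611,  0.02  ]), array([ 0.5613, -0.0614,  0.02  ]), array([ 0.5614, -0.1039,  0.02  ]), array([ 0.4627, -0.1034,  0.02  ])]
[array([ 0.4637, -0.0615,  0.01  ]), array([ 0.563 , -0.0618,  0.01  ]), array([ 0.5631, -0.1046,  0.01  ]), array([ 0.4638, -0.1041,  0.01  ])]
grip 63 px 282.3809523809524 151.1904761904762 xyz med [ 0.5682 -0.0818  0.0714] mid [ 0.5701 -0.0835  0.059 ] size [0.0244 0.0233 0.0371] ((0.5702484250068665, -0.08341224491596222), (0.02452932298183441, 0.02296173945069313), 3.0035033226013184)
shaft/shoulder 458 px 185.13318777292577 181.80786026200875 xyz med [0.4633 0.2112 0.1298] mid [0.4636 0.2139 0.1299] size [0.0734 0.0737 0.0171] ((0.4635966718196869, 0.2139405906200409), (0.07365274429321289, 0.07335499674081802), 89.75930786132812)
tang 40 px 184.0 180.9 xyz med [0.4641 0.2125 0.1522] mid [0.4642 0.2125 0.15  ] size [0.0296 0.0181 0.0159] ((0.46408581733703613, 0.21298490464687347), (0.010182651691138744, 0.02910601533949375), 64.00257873535156)
pad 854 px 201.05737704918033 141.52810304449648 xyz med [0.5988 0.1722 0.0701] mid [0.6065 0.1871 0.0747] size [0.1269 0.139  0.0288] ((0.605143666267395, 0.1941969394683838), (0.14014442265033722, 0.09115412831306458), 72.10379791259766)
rest 920 px 160.925 119.38152173913043 xyz med [0.6573 0.2913 0.1219] mid [0.659  0.2925 0.1152] size [0.0987 0.1001 0.0303] ((0.6589654684066772, 0.2928866446018219), (0.09175533056259155, 0.09098638594150543), 82.8711166381836)
```

View pics/crop.png

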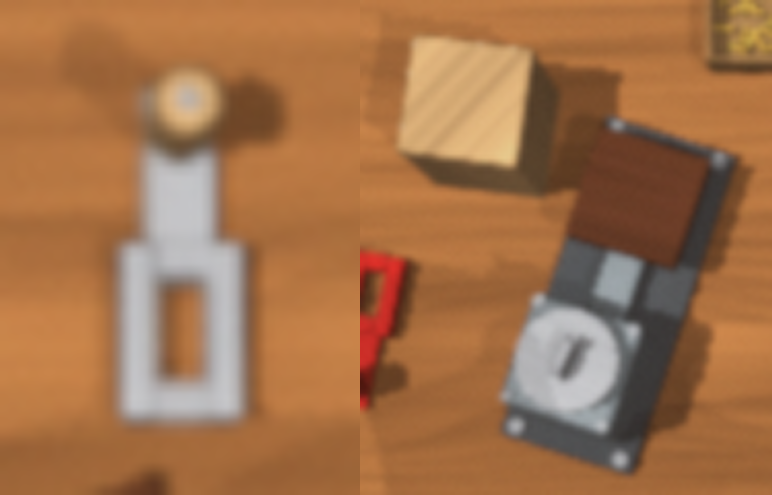

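The crop confirms it: a rectangular slotted hub with the bar along world +x and a wooden grip at (282,151). The tang lies at about -26°, with the shaft at (0.464, 0.213). The pad is at about 0.070 and the rest at about 0.122, so it needs roughly 1.7 turns. First I turn the tool so the jaws open along the bar, then travel.

jog_arm([
  [0,0,-0.12,0,0,0,1],
  [0,0,-0.12,0,0,0,1],
  [0,0,-0.12,0,0,0,1],
  [0,0,-0.12,0,0,0,1],
  [0,0,-0.12,0,0,0,1],
  [0,0,-0.12,0,0,0,1],
  [0,0,-0.12,0,0,0,1],
  [0,0,-0.12,0,0,0,1],
  [0,0,-0.12,0,0,0,1],
  [0,0,-0.12,0,0,0,1],
], grip_force=60)

```text
t: 0.93
tool_pos: [0.2246, -0.5829, 0.2525]
tool_rot: [-2.217, -2.224, -0.001]
contact_force: [0.1, -0.4, 0.0]
opening: 0.0854
```

jog_arm([
  [0,0,0,3.1,2.15,0,1],
  [0,0,0,3.1,2.15,0,1],
  [0,0,0,3.1,2.15,0,1],
  [0,0,0,3.1,2.15,0,1],
  [0,0,0,3.1,2.15,0,1],
  [0,0,0,3.1,2.15,0,1],
  [0,0,0,3.1,2.15,0,1],
  [0,0,0,3.1,2.15,0,1],
  [0,0,0,3.1,2.15,0,1],
  [0,0,0,3.1,2.15,0,1],
  [0,0,0,3.1,2.15,0,1],
  [0,0,0,3.1,2.15,0,1],
])

```text
t: 1.93
tool_pos: [0.4843, -0.2101, 0.2529]
tool_rot: [-2.225, -2.218, 0.0]
contact_force: [0.7, -0.3, -0.8]
opening: 0.0856
```

jog_arm([
  [0,0,0,3.2,2.15,0,1],
  [0,0,0,3.2,2.15,0,1],
  [0,0,0,3.2,2.15,0,1],
  [0,0,0,3.2,2.15,0,1],
  [0,0,0,0,0,3,1],
  [0,0,0,0,0,3,1],
  [0,0,0,0,0,2,1],
  [0,0,0,0,0,0,1],
])

```text
t: 2.6
tool_pos: [0.5667, -0.0828, 0.1668]
tool_rot: [-2.217, -2.212, 0.009]
contact_force: [-0.5, -0.1, -1.8]
opening: 0.0854
```

```bash
python3 - <<'E'
from h import *
im,d,K,M=grab('wrist'); save('pics/w1.png',im); P=pts(d,K,M); print(ctrl.get_obs()['tool_pos'],M.round(3))
for lo,hi in ((.066,.08),(.016,.024),(.03,.08)):
    q=P[(d>0)&(P[...,2]>lo)&(P[...,2]<hi)&(abs(P[...,0]-.53)<.08)&(abs(P[...,1]+.083)<.05)]
    if len(q): print(lo,len(q),((q.min(0)+q.max(0))/2).round(4),np.ptp(q,axis=0).round(4),cv2.minAreaRect(q[:,:2].astype('f4')))
E
```

```text
[ 0.56811812 -0.08342481  0.16979326] [[ 1.     0.001 -0.01   0.568]
 [-0.001 -0.964 -0.267 -0.014]
 [-0.01   0.267 -0.964  0.289]
 [ 0.     0.     0.     1.   ]]
0.066 1145 [ 0.5722 -0.0831  0.0712] [0.0247 0.0254 0.0098] ((0.5722291469573975, -0.08307289332151413), (0.024646630510687828, 0.02543572522699833), 0.3208157420158386)
0.016 3378 [ 0.524  -0.0831  0.0199] [0.1181 0.0435 0.0079] ((0.5240153074264526, -0.08303380757570267), (0.1181195080280304, 0.04349381476640701), 0.34993112087249756)
0.03 1509 [ 0.5721 -0.083   0.0531] [0.0249 0.0256 0.0461] ((0.5722060203552246, -0.08303851634263992), (0.024848468601703644, 0.025591015815734863), 2.6681835651397705)
```

View pics/w1.png

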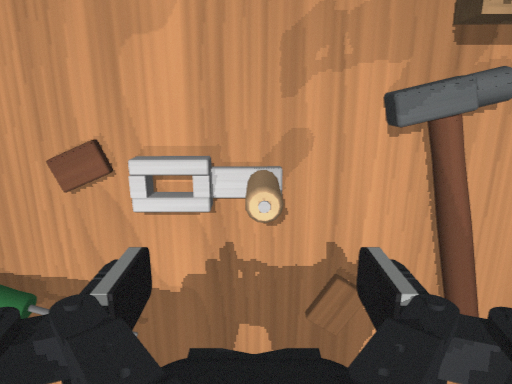

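The wrist view shows the slotted crank: hub at (170,185), grip top at (264,205), jaws along the bar. The grip is at (0.572, -0.083), so I go down and grip.

jog_arm([
  [0,0,0,0,0.4,2,1],
  [0,0,0,0,0,2.5,1],
  [0,0,0,0,0,2.5,1],
  [0,0,0,0,0,2.5,1],
  [0,0,0,0,0,2,1],
  [0,0,0,0,0,1,1],
  [0,0,0,0,0,0,1],
  [0,0,0,0,0,0,0],
  [0,0,0,0,0,0,0],
  [0,0,0,0,0,0,0],
  [0,0,0,0,0,0,0],
  [0,0,0,0,0,0,0],
], grip_force=70)

```text
t: 3.65
tool_pos: [0.5748, -0.0844, 0.0495]
tool_rot: [2.224, 2.217, 0.001]
contact_force: [-1.0, 0.2, 4.8]
opening: 0.0256
```

jog_arm([
  [0,0,0,0,0,0,0],
  [0,0,0,0,0,0,0],
  [0,0,0,0,0,0,0],
])

```text
t: 3.9
tool_pos: [0.575, -0.0845, 0.0497]
tool_rot: [2.224, 2.217, 0.001]
contact_force: [-1.8, 0.5, 6.4]
opening: 0.0245
```

jog_arm([
  [0,0,0,0,0,-1,0],
  [0,0,0,0,0,-2,0],
  [0,0,0,0,0,-2.5,0],
  [0,0,0,0,0,-2.5,0],
  [0,0,0,0,0,-2.5,0],
  [0,0,0,0,0,-2.5,0],
  [0,0,0,0,0,-2.5,0],
  [0,0,0.09,0,0,-2,0],
  [0,0,0.09,0,0,-1,0],
  [0,0,0.09,0,0,0,0],
  [0,0,0.09,0,0,0,0],
  [0,0,0.09,0,0,0,0],
])

```text
t: 4.9
tool_pos: [0.5739, -0.0841, 0.2335]
tool_rot: [2.667, 1.66, 0.0]
contact_force: [0.1, -0.0, -1.5]
opening: 0.0246
```

jog_arm([
  [0,0,0,1,-0.7,0,0],
  [0,0,0,2,-1.4,0,0],
  [0,0,0,2,-1.4,0,0],
  [0,0,0,2,-1.4,0,0],
  [0,0,0,2,-1.4,0,0],
  [0,0,0,2,-1.4,0,0],
  [0,0,0,2,-1.4,0,0],
  [0,0,0,2,-1.4,0,0],
  [0,0,0,2,-1.4,0,0],
  [0,0,0,2,-1.4,0,0],
  [0,0,0,1.5,-1.1,0,0],
  [0,0,0,1.3,-1.1,0,0],
])

```text
t: 5.9
tool_pos: [0.5291, 0.1817, 0.233]
tool_rot: [-2.66, -1.671, 0.001]
contact_force: [0.7, 0.2, -2.0]
opening: 0.0245
```

```bash
python3 - <<'E'
from h import *
o=ctrl.get_obs(); print(o['tool_pos'],o['contact_force'],o['opening']); print(R.from_rotvec(o['tool_rot']).as_matrix().round(3))
im,d,K,M=grab('wrist'); t,dt,Kt,Mt=grab('top'); np.savez('w2.npz',im=im,d=d,K=K,M=M)
save('pics/w2.png',np.hstack([cv2.resize(im,(400,300)),cv2.resize(t[120:240,140:300],(400,300))]))
for n,P,D in (('w',pts(d,K,M),d),('t',pts(dt,Kt,Mt),dt)):
  near=(D>0)&(np.hypot(P[...,0]-.464,P[...,1]-.213)<.08)
  h=np.histogram(P[near][:,2],bins=np.arange(.1,.3,.005)); print(n,[(round(b,3),c) for c,b in zip(*h) if c>20])
E
```

```text
[0.52909089 0.18166624 0.23301692] [ 0.65730228  0.22655257 -1.95154177] 0.024482341686249243
[[ 0.434  0.901 -0.001]
 [ 0.901 -0.434  0.   ]
 [-0.    -0.001 -1.   ]]
w [(np.float64(0.1), np.int64(152)), (np.float64(0.105), np.int64(1101)), (np.float64(0.11), np.int64(2084)), (np.float64(0.115), np.int64(25)), (np.float64(0.12), np.int64(27)), (np.float64(0.125), np.int64(373)), (np.float64(0.13), np.int64(5045)), (np.float64(0.135), np.int64(45)), (np.float64(0.185), np.int64(817)), (np.float64(0.19), np.int64(3217)), (np.float64(0.195), np.int64(1430)), (np.float64(0.2), np.int64(8539)), (np.float64(0.205), np.int64(896)), (np.float64(0.21), np.int64(183)), (np.float64(0.215), np.int64(267)), (np.float64(0.22), np.int64(357)), (np.float64(0.225), np.int64(411)), (np.float64(0.23), np.int64(466)), (np.float64(0.235), np.int64(501)), (np.float64(0.24), np.int64(516)), (np.float64(0.245), np.int64(728)), (np.float64(0.25), np.int64(1209)), (np.float64(0.255), np.int64(3449)), (np.float64(0.26), np.int64(959)), (np.float64(0.265), np.int64(3189)), (np.float64(0.27), np.int64(1543)), (np.float64(0.275), np.int64(1405)), (np.float64(0.28), np.int64(2016)), (np.float64(0.285), np.int64(3277)), (np.float64(0.29), np.int64(3543))]
t [(np.float64(0.19), np.int64(36)), (np.float64(0.195), np.int64(21)), (np.float64(0.2), np.int64(34))]
```

View pics/w2.png

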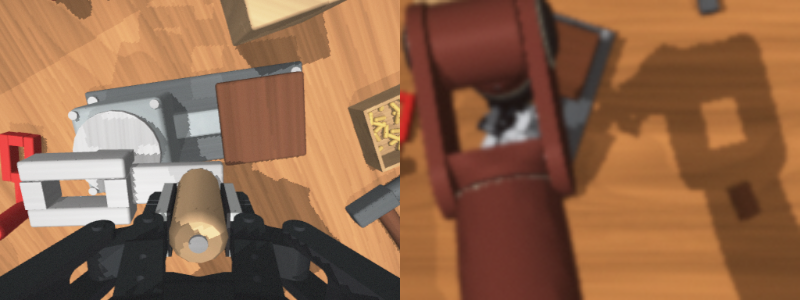

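The left half (wrist) shows the crank held level: hub at (80,190), grip (197,215), shoulder disc behind at (115,140), with the tang hidden by the hub. I measure the hub pose from depth.

```bash
python3 - <<'E'
from h import *
z=np.load('w2.npz'); im,d,K,M=[z[k] for k in('im','d','K','M')]
P=pts(d,K,M); q=P[(d>0)&(P[...,2]>.199)&(P[...,2]<.209)&(np.hypot(P[...,0]-.464,P[...,1]-.213)<.06)]
r=cv2.minAreaRect(q[:,:2].astype('f4')); print('hub',r,len(q))
A=np.c_[q[:,:2]-r[0],np.ones(len(q))]; print('plane',np.linalg.lstsq(A,q[:,2],rcond=None)[0])
s=P[(d>0)&(P[...,2]>.128)&(P[...,2]<.1335)&(np.hypot(P[...,0]-.464,P[...,1]-.213)<.05)]
from scipy.optimize import least_squares
# circle from convex hull edge points
h=cv2.convexHull(s[:,:2].astype('f4'))[:,0]; print('shoulder extents',h.min(0),h.max(0))
f=lambda p:(np.hypot(*(h-p).T)-.038); rs=least_squares(f,[.464,.213],loss='soft_l1',f_scale=.001); print(rs.x,np.abs(rs.fun).round(4))
# tang angle in first top picture by dark/depth pixels
z=np.load('top.npz'); im,d,K,M=[z[k] for k in('im','d','K','M')]; P=pts(d,K,M)
g=P[(d>0)&(P[...,2]>.137)&(P[...,2]<.16)&(np.hypot(P[...,0]-.464,P[...,1]-.213)<.03)][:,:2]
w,V=np.linalg.eigh(np.cov(g.T)); print('tang',len(g),g.mean(0),np.degrees(np.arctan2(V[1,1],V[0,1])))
for s,lo,hi in (((slice(120,170),slice(175,230)),.066,.084),((slice(95,145),slice(135,190)),.11,.128)):
    q=P[s][(d[s]>0)&(P[s][...,2]>lo)&(P[s][...,2]<hi)]; rr=cv2.minAreaRect(q[:,:2].astype('f4')); print(rr,np.median(q[:,2]),q[:,2].std())
E
```

```text
hub ((0.4744502902030945, 0.20744577050209045), (0.04454784095287323, 0.09618711471557617), 66.4855728149414) 9381
plane [-0.00308276 -0.00584919  0.20382967]
shoulder extents [0.42963806 0.18863912] [0.50404626 0.25203472]
[0.46620141 0.21424298] [0.0001 0.0001 0.0001 0.0002 0.0001 0.0001 0.0002 0.0001 0.0001 0.
 0.     0.0001 0.     0.0001 0.0002 0.0001 0.     0.0002 0.     0.
 0.0002 0.0004 0.0003 0.0005 0.0004 0.0002 0.0002 0.0003 0.0004 0.0004
 0.0002 0.0006 0.0008 0.0008 0.0007 0.0004 0.0003 0.0003 0.0004 0.    ]
tang 43 [0.4633438  0.21267928] 156.7015708901045
((0.6046593189239502, 0.19437886774539948), (0.14012295007705688, 0.09006519615650177), 71.93524932861328) 0.07043061177024279 0.002750638982234314
((0.6590999364852905, 0.29311519861221313), (0.09164945781230927, 0.09097879379987717), 82.43801879882812) 0.12196375165598838 0.003021338041142189
```

jog_arm([
  [0,0,0,0.3,0.5,0,0],
  [0,0,0,0,0,0.8,0],
  [0,0,0,0,0,0.8,0],
  [0,0,0,0,0,0.6,0],
  [0,0,0,0,0,0.4,0],
  [0,0,0,0,0,0.4,0],
  [0,0,0,0,0,0.3,0],
  [0,0,0,0,0,0.3,0],
  [0,0,0,0,0,0.3,0],
  [0,0,0,0,0,0,0],
])

```text
t: 6.83
tool_pos: [0.5358, 0.1801, 0.1936]
tool_rot: [-2.663, -1.666, 0.001]
contact_force: [-0.6, 0.3, -1.7]
opening: 0.0244
```

jog_arm([
  [0,0,0,0,0,0.4,0],
  [0,0,0,0,0,0.4,0],
  [0,0,0,0,0,0.3,0],
  [0,0,0,0,0,0.2,0],
  [0,0,0,0,0,0.1,0],
  [0,0,0,0,0,0,0],
  [0,0,0,0,0,0,0],
])

```text
t: 7.42
tool_pos: [0.5361, 0.1801, 0.1804]
tool_rot: [2.664, 1.666, 0.0]
contact_force: [-0.2, -0.2, -0.9]
opening: 0.0247
```

```bash
python3 - <<'E'
from h import *
o=ctrl.get_obs(); print(o['tool_pos'],o['contact_force'],o['wrist_torque'])
im,d,K,M=grab('wrist'); P=pts(d,K,M); save('pics/w3.png',im)
near=(d>0)&(np.hypot(P[...,0]-.466,P[...,1]-.214)<.04); h=np.histogram(P[near][:,2],bins=np.arange(.12,.17,.002)); print([(round(b,3),int(c)) for c,b in zip(*h) if c>20])
q=P[near&(P[...,2]>.146)&(P[...,2]<.153)]; A=np.c_[q[:,:2]-[.466,.214],np.ones(len(q))]; print('plane',np.linalg.lstsq(A,q[:,2],rcond=None)[0])
E
```

```text
[0.53613696 0.18014471 0.18037744] [-0.16204348 -0.21119363 -0.9244238 ] [-0.0549615  -0.10045772  0.0135116 ]
[(np.float64(0.124), 100), (np.float64(0.126), 109), (np.float64(0.128), 188), (np.float64(0.13), 2353), (np.float64(0.132), 245), (np.float64(0.134), 204), (np.float64(0.136), 289), (np.float64(0.138), 305), (np.float64(0.14), 675), (np.float64(0.142), 476), (np.float64(0.144), 400), (np.float64(0.146), 497), (np.float64(0.148), 775), (np.float64(0.15), 7019), (np.float64(0.152), 1998), (np.float64(0.154), 652), (np.float64(0.156), 241)]
plane [-0.00460783 -0.00718099  0.15111083]
```

View pics/w3.png

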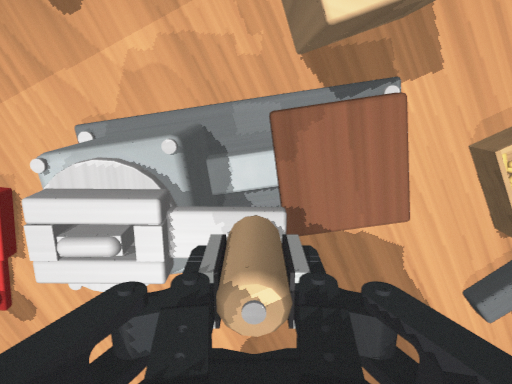

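Fitted: the tang shows inside the slot at (90,245) and the hub top is at 0.151, so it is seated. Now I wind clockwise in 15° steps at 76 mm radius.

jog_arm([
  [0,0,0,-1.97,-0.26,0.05,0],
  [0,0,0,-1.83,-0.76,0,0],
  [0,0,0,-1.57,-1.21,0,0],
  [0,0,0,-1.21,-1.57,0,0],
  [0,0,0,-0.76,-1.83,0,0],
  [0,0,0,-0.26,-1.97,0,0],
  [0,0,0,0,0,0,0],
])

```text
t: 8.05
tool_pos: [0.4326, 0.1449, 0.18]
tool_rot: [2.663, 1.666, -0.001]
contact_force: [-0.6, -1.4, -1.5]
opening: 0.0249
```

jog_arm([
  [0,0,0,0.26,-1.97,0,0],
  [0,0,0,0.76,-1.83,0,0],
  [0,0,0,1.21,-1.57,0,0],
  [0,0,0,1.57,-1.21,0,0],
  [0,0,0,1.83,-0.76,0,0],
  [0,0,0,1.97,-0.26,0,0],
  [0,0,0,1.97,0.26,0,0],
  [0,0,0,1.83,0.76,0,0],
  [0,0,0,1.57,1.21,0,0],
  [0,0,0,1.21,1.57,0,0],
  [0,0,0,0.76,1.83,0,0],
  [0,0,0,0.26,1.97,0,0],
])

```text
t: 9.05
tool_pos: [0.5009, 0.2811, 0.1792]
tool_rot: [2.662, 1.667, -0.01]
contact_force: [-8.6, -8.3, 1.4]
opening: 0.0245
```

jog_arm([
  [0,0,0,-0.26,1.97,0,0],
  [0,0,0,-0.76,1.83,0,0],
  [0,0,0,-1.21,1.57,0,0],
  [0,0,0,-1.57,1.21,0,0],
  [0,0,0,-1.83,0.76,0,0],
  [0,0,0,-1.97,0.26,0,0],
  [0,0,0,0,0,0,0],
  [0,0,0,0,0,0,0],
])

```text
t: 9.72
tool_pos: [0.5366, 0.1798, 0.1799]
tool_rot: [-2.664, -1.664, -0.001]
contact_force: [-0.9, 0.4, -1.2]
opening: 0.0247
```

```bash
cat > padz.py <<'E'
from h import *
o=ctrl.get_obs(); print(o['t'],o['tool_pos'],o['contact_force'],o['q'].round(2))
im,d,K,M=grab('wrist'); P=pts(d,K,M)
for n,c,r,lo in (('pad',(.605,.172),.03,.06),('rest',(.659,.293),.03,.1),('hub',(.466,.2135),.03,.148)):
    q=P[(d>0)&(np.hypot(P[...,0]-c[0],P[...,1]-c[1])<r)&(P[...,2]>lo)&(P[...,2]<.158)]
    print(n,'wrist',len(q),np.median(q[:,2]).round(4) if len(q) else '')
im,d,K,M=grab('scene'); P=pts(d,K,M)
for n,c,r,lo in (('pad',(.60,.172),.025,.06),('rest',(.659,.293),.03,.1)):
    q=P[(d>0)&(np.hypot(P[...,0]-c[0],P[...,1]-c[1])<r)&(P[...,2]>lo)&(P[...,2]<.15)]
    print(n,'scene',len(q),np.median(q[:,2]).round(4) if len(q) else '')
E
python3 padz.py
```

```text
9.7167 [0.53662697 0.17976355 0.1799467 ] [-0.85049293  0.3569164  -1.19812759] [ 0.19 -0.03  1.82  0.    1.35  0.65]
pad wrist 7776 0.1006
rest wrist 0 
hub wrist 8494 0.1512
pad scene 139 0.0999
rest scene 183 0.1234
```

The pad rose from about 0.070 to 0.100 with one turn. About 22.5 mm remain, which is 270°.

jog_arm([
  [0,0,0,-1.97,-0.26,0,0],
  [0,0,0,-1.83,-0.76,0,0],
  [0,0,0,-1.57,-1.21,0,0],
  [0,0,0,-1.21,-1.57,0,0],
  [0,0,0,-0.76,-1.83,0,0],
  [0,0,0,-0.26,-1.97,0,0],
  [0,0,0,0,0,0,0],
])

```text
t: 10.4
tool_pos: [0.433, 0.1454, 0.1799]
tool_rot: [2.662, 1.667, -0.001]
contact_force: [-0.0, -1.5, -1.1]
opening: 0.0245
```

jog_arm([
  [0,0,0,0.26,-1.97,0,0],
  [0,0,0,0.76,-1.83,0,0],
  [0,0,0,1.21,-1.57,0,0],
  [0,0,0,1.57,-1.21,0,0],
  [0,0,0,1.83,-0.76,0,0],
  [0,0,0,1.97,-0.26,0,0],
  [0,0,0,1.97,0.26,0,0],
  [0,0,0,1.83,0.76,0,0],
  [0,0,0,1.57,1.21,0,0],
  [0,0,0,1.21,1.57,0,0],
  [0,0,0,0.76,1.83,0,0],
  [0,0,0,0.26,1.97,0,0],
])

```text
t: 11.4
tool_pos: [0.501, 0.2817, 0.179]
tool_rot: [2.661, 1.668, -0.01]
contact_force: [-8.0, -9.5, 2.9]
opening: 0.0245
```

jog_arm([
  [0,0,0,0,0,0,0],
  [0,0,0,0,0,0,0],
])

```text
t: 11.57
tool_pos: [0.5026, 0.2821, 0.1798]
tool_rot: [2.664, 1.665, 0.001]
contact_force: [-0.5, -0.2, -0.2]
opening: 0.0245
```

```bash
python3 padz.py
```

```text
11.5667 [0.50262048 0.28211416 0.17984503] [-0.49380373 -0.1837557  -0.2206678 ] [ 0.38 -0.01  1.8  -0.    1.35  0.84]
pad wrist 4158 0.1234
rest wrist 3541 0.1238
hub wrist 738 0.1512
pad scene 146 0.1224
rest scene 183 0.1232
```

The pad is level within 1 mm in both cameras (wrist 0.1234 against 0.1238, scene 0.1224 against 0.1232). I release and retreat upward.

jog_arm([
  [0,0,0,0,0,0,0.6],
  [0,0,0,0,0,0,0.6],
  [0,0,0,0,0,0,0.6],
  [0,0,0,0,0,0,0.6],
  [0,0,0,0,0,-1,0.6],
  [0,0,0,0,0,-2,0.6],
  [0,0,0,0,0,-3,0.6],
  [0,0,0,0,0,-3,0.6],
  [0,0,0,0,0,-3,0.6],
  [0,0,0,0,0,-2,0.6],
  [0,0,0,-2,0,0,0.6],
  [0,0,0,0,0,0,0.6],
])

```text
t: 12.67
tool_pos: [0.4924, 0.2629, 0.3235]
tool_rot: [2.663, 1.664, 0.007]
contact_force: [0.7, -1.1, -0.4]
opening: 0.0511
```

```bash
python3 padz.py; python3 - <<'E'
from h import *
im,d,K,M=grab('wrist'); t,*_=grab('scene'); save('pics/end.png',np.hstack([cv2.resize(im,(400,300)),cv2.resize(t[120:240,240:400],(400,300))]))
P=pts(d,K,M); q=P[(d>0)&(P[...,2]>.146)&(P[...,2]<.154)&(np.hypot(P[...,0]-.466,P[...,1]-.2135)<.045)]
print(np.linalg.lstsq(np.c_[q[:,:2]-[.466,.2135],np.ones(len(q))],q[:,2],rcond=None)[0])
E
```

```text
12.6667 [0.49242956 0.26289887 0.32354991] [ 0.6958574  -1.07592062 -0.37011982] [ 0.36 -0.14  1.69 -0.    1.59  0.81]
pad wrist 2825 0.1234
rest wrist 3938 0.1239
hub wrist 2206 0.1513
pad scene 147 0.1226
rest scene 183 0.123
[-0.00345352 -0.00450416  0.15107745]
```

View pics/end.png

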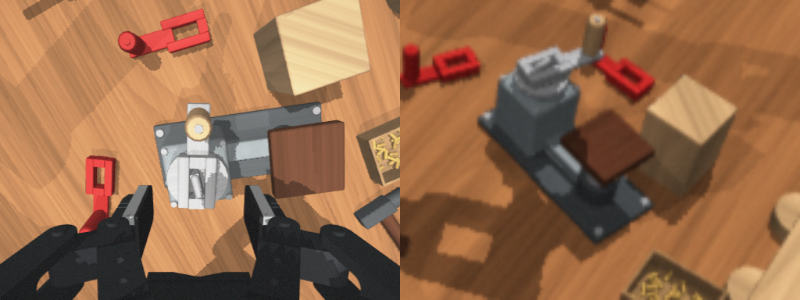

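The crank sits flat on the shaft with the tang in its slot (195,185), the pad (308,158) is level with the rest, and the gripper is clear.

```bash
python3 -c "
from station import ctrl; print(ctrl.finish_job())"
```

```text
the job is handed in; nothing more can be done
None
```

I fitted the slotted steel crank on the jack shaft while the pad was still low, about 0.070 m against a rest of about 0.122 m. I then wound it about 630° clockwise by its grip, let go, backed the gripper about 14 cm up, and handed the job in at about 13 s; no verdict is reported.

Last checks, after letting go:
- **Pad height:** the pad is level with the rest within 1 mm. The wrist camera gave 0.1234 against 0.1239 m, and the scene camera 0.1226 against 0.1230 m. The two cameras differ by about 1 mm in absolute height.
- **Crank seating:** the hub top is at 0.151 m, which puts the underside about 1 mm above the nominal shoulder, within calibration error. The hub tilt is under 0.01 rad, and the tang is visible in the slot. I did not re-measure how far the hub centre is from the shaft axis.
- **Forces:** contact readings taken at the end of each move stayed under about 13 N, and the highest were arm-motion transients. No check failed.

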